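Start and close the screw lid of the bench pot

TASK

The screw lid of the grey pot only sits on top of the threads. Without lifting it off, turn it backward by its arms (counter-clockwise from above) until it drops into the thread start, then screw it forward (clockwise) fully home against its stop, so that the orange-ended arm stands over the orange stripe of the pot. Leave the things round the pot where they are.

Things in the scene. Friction and masses are not known exactly. Their poses are not given: they have to be found in the camera images.
- pot: grey round pot bolted to the table (fixed): foot 120 mm across, body 90 mm across up to a shoulder 75 mm high, then a brass threaded neck (60 mm over the threads) up to 118 mm. Origin: centre of its underside, on the table; z up; -x points to the orange stripe. 'Relative yaw' below is the lid's +x seen from the pot's +x, counter-clockwise positive from above.
- stripe (a point): foot of the orange stripe that runs down the pot's side, on the edge of the pot's foot, 60 mm from the axis along the pot's -x, 10 mm above the table
- neck (a point): point on the pot's axis at shoulder height (75 mm). The coarse right-hand thread round the neck has 3 starts. Lid drops 9.5 mm into them once relative yaw passes about 82 deg; hard backward stop at 93 deg. Screwed forward (clockwise) it sinks 4 mm more and ends at a hard stop near -1 deg. Turned forward while on the crests it meets a false stop at that same yaw, 13.5 mm too high.
- lid: loose dark steel screw lid, 70 mm across, 47 mm high, about 0.4 kg, with two level round arms, 12 mm thick, opposite each other: along its -x (orange ball end) and +x (black ball end), bare from 42 to 70 mm from the axis, 20 mm balls centred at 80 mm, arm centre lines 14 mm above the origin. Origin: on its axis at its lower edge. Starts at relative yaw 13 to 58 deg.
- lid_edge (a point): lid's axis at its lower edge (same point as the lid's origin). Height above the table: 91.5 mm at the start (on the thread crests), 82 mm dropped into the thread start, 78 mm screwed home. The greased lid turns easily (a few N at an arm) and stays where it is left.
- orange_end (a point): centre of the orange ball at the end of the lid's -x arm, 80 mm from the lid's axis
- tape_measure: bystander: yellow tape measure standing up, 32 x 82 x 60 mm high; origin centre of underside
- gas_cup: bystander: pink ceramic gas cup lying down, 17 x 47 x 17 mm; origin centre of underside
- paint_marker: bystander: white paint marker with a black cap lying down, 16 x 131 x 17 mm; origin centre of underside
- coupon: bystander: dark steel plate with a weld bead, 25 x 75 x 11 mm; origin centre of underside

How it is judged:
On the way, in this order (a step that is already met when the one before it is completed fails the run):
1. the lid has dropped into the thread start (z of lid in the frame of pot between 0.0806 and 0.0836 m and angle between the x axis of lid and the x axis of pot, either way round above 1.2 rad), for 0.1 s.
2. the lid is screwed home (z of lid in the frame of pot below 0.079 m and angle between the x axis of lid and the x axis of pot, either way round below 0.16 rad), for 0.1 s.
At the end, for the whole second after the job is handed in: The lid sits level on the pot's axis at its lowest position (origin within 1 mm of 78 mm above the table), the orange-ended arm within 9 degrees of the orange stripe's direction, at rest; each of the four bystanders within 20 mm of where it stood (all of step 2 and z of lid in the frame of pot above 0.076 m and horizontal distance between lid and pot below 0.003 m and angle between lid's own z axis and vertical below 0.05 rad and angular speed of lid below 0.1 rad/s and linear speed of lid below 0.02 m/s and distance of each of tape_measure, gas_cup, paint_marker, coupon from where it was at the start of the episode below 0.02 m); the robot touches nothing.
It fails at once if the lid is lifted more than 8 mm above its starting height (z of lid in the frame of pot above 0.0995 m).
It fails at once if a bystander is moved more than 20 mm (distance of any of tape_measure, gas_cup, paint_marker, coupon from where it was at the start of the episode above 0.02 m).
It also fails if it takes over 61 s, if anything falls off the work surface, if the arm or the gripper's body presses on something with over 40 N, if the wrist force passes 120 N, or if a joint passes its speed limit or range.

ROBOT

A 7-joint arm with a two-finger parallel gripper is mounted at the origin on the work surface; the furniture and walls round the work are solid. World frame = base frame: x ahead of the robot, y to its left, z up, the work surface at z = 0. Lengths are in m, angles in rad, forces in N, time in s.
With the tool pointing down it reaches from about 0.425 to 0.875 m from the base axis. Payload 4.7 kg.
Tool frame: the origin (TCP) lies midway between the tips of the shut fingers; the grasp point (between the pads) lies 19 mm behind it; x points along the fingers, z is the direction in which the jaws open and shut, and the axes are right-handed (so a half turn about x gives the same grasp; the last joint's range is limited). The gripper opens to 87 mm and grips with 3 to 60 N. Pads are 19 mm wide; open, the fingers measure 117 mm over their backs; the gripper's body (75 mm by 190 mm) begins 51 mm behind the grasp point.
Start: joints at [1.178, 0.321, -0.07, 1.45, 0.023, 1.371, -0.057], TCP at [0.257, -0.597, 0.223] pointing down, gripper open.
Joint ranges: [-2.86, 2.86], [-0.3, 2.09], [-1.38, 1.24], [0.06, 2.45], [-1.56, 4.7], [0.09, 2.05], [-2.69, 2.69]. Speed limits (rad/s): [2.57, 2.57, 3.14, 3.14, 3.14, 3.14, 3.14].

INTERFACE

Orientations are given as a rotation vector (axis times angle).
In Python, from bench import ctrl, vision, close_job gives the robot as it stands. The module is installed in compiled form; this text tells all that it offers.
- The arm moves only by the tool servo_tool, never from a script. Its argument "commands" is a list that holds one entry, the list of rows, each a list of 7 numbers: the turn, a rotation vector about the tool's x, y, z in degrees, then the shift along the tool's x, y, z in mm, then the finger opening in mm, from 0 to 87. In form: [[[wx, wy, wz, x, y, z, grip], ...]]. A call has 1 to 5 rows; each row is the pose to reach, as a shift and turn from the pose commanded when the call began, along the tool's axes at that moment; what a row does not reach only later rows make up. A row lasts 1/8 s, in which the tool goes at most 62.5 mm and 10.7 degrees, less where a joint would pass 70% of its speed; a pose out of reach is approached as far as the arm can. A call with a gripper value outside its range is refused whole. The fingers move at their own pace and stop on an object; "newtons" is the grip in N (left out, the last holds). Time passes only in rows, so rows that repeat a pose let the fingers close. It gives the time, the measured TCP pose, the force and the opening at its end, in the units of the state.
- ctrl.get_state(): the state, without advancing time (a new reading comes with each control period).
- vision.get_image(name): name is "scene" or "top"; returns the picture (420x560x3 uint8, red, green, blue); there is no depth.
- vision.camera_info(name): a dict with "fov_y" (degrees; the focal length in pixels is half the picture's height over the tangent of half this angle, whatever the lens; pixels are square), "cx", "cy" (the principal point, pixels), "dist" ([k1, k2, p1, p2, k3] as OpenCV has them; the pictures are not rectified), "pose" (4x4, takes a point from camera to world coordinates). Camera axes: x right, y down, z forward; pixel columns grow to the right and rows downward; lengths in m; the calibration is good to about 2 mm. A picture is of the moment at which its call begins. camera_info takes no time and is no camera call.
- close_job(): hands the job in, once; it reports no verdict.
The state is a dict: "time": time; "joint_positions": joint angles; "qd": joint speeds; "joint_torque": joint torques, N m; "position": TCP position; "tool_rot": TCP orientation; "ft_force": force on the tool from outside, world axes, zero at the start; "torque": the same for the moment, N m; "grip_width": opening from 0.0 (shut) to 1.0 (fully open).
Only numpy, scipy, OpenCV 4.12 (cv2) and the standard library are available. Lean on these libraries where they do the work, as an engineer would, in place of code of your own. Each camera call takes 0.05 s, during which the arm holds its last target. There are 200 camera calls.

## Working session

There is one attempt and no reset: what is moved stays moved. The work goes in short steps, Python scripts to look and compute and a tool call to move; the robot and the scene stay as the last step left them, time stands still between calls to the robot, and variables do not carry over. Pictures are saved under pics/ and viewed, about 8 in all and at most 12, crops included, and the job is handed in when it is done.

Besides the shell and the picture viewer there is one more tool, called after "Call:" as a command line: name --argument value ..., lists and objects as JSON in quotes. servo_tool: Moves the arm, as the interface text tells. Its arguments: {"type":"object","properties":{"commands":{"type":"array"},"newtons":{"type":"number"}},"required":["commands"]}

```bash
mkdir -p pics; python3 - <<'E'
from bench import ctrl, vision
import cv2,numpy as np
np.set_printoptions(precision=4,suppress=True)
for n in("scene","top"):
    im=vision.get_image(n);cv2.imwrite(f"pics/{n}0.png",im[...,::-1]);i=vision.camera_info(n);print(n,i)
print(ctrl.get_state())
E
```

```text
scene {'fov_y': 45.85970595502943, 'cx': 269.67288526801013, 'cy': 206.98573556452473, 'dist': array([-0.1735,  0.    ,  0.    ,  0.    ,  0.    ]), 'pose': array([[ 0.772 , -0.3113,  0.5542,  0.0734],
       [-0.6357, -0.3708,  0.6771, -0.5303],
       [-0.0052, -0.875 , -0.4841,  0.5272],
       [ 0.    ,  0.    ,  0.    ,  1.    ]])}
top {'fov_y': 57.079240199657285, 'cx': 283.0946791408341, 'cy': 205.2709001041723, 'dist': array([-0.0373,  0.    ,  0.    ,  0.    ,  0.    ]), 'pose': array([[ 0.0137, -0.9944,  0.1053,  0.4621],
       [-0.9998, -0.0148, -0.0094,  0.0512],
       [ 0.0109, -0.1051, -0.9944,  0.9252],
       [ 0.    ,  0.    ,  0.    ,  1.    ]])}
{'time': 0.1, 'joint_positions': array([ 1.1781,  0.3217, -0.0701,  1.4516,  0.0226,  1.3708, -0.0569]), 'qd': array([-0.0002, -0.0014, -0.0004, -0.0043,  0.0001, -0.0009, -0.001 ]), 'joint_torque': array([  0.0001, -49.2573,  -0.4058, -31.34  ,  -0.0643,   0.0395,
         0.0001]), 'position': array([ 0.2569, -0.5965,  0.2216]), 'tool_rot': array([ 0.9054,  1.3761, -0.904 ]), 'ft_force': array([ 0.1471, -0.546 ,  0.6481]), 'torque': array([-0.0531, -0.0262, -0.0368]), 'grip_width': 1.004117182893727}
```

View pics/scene0.png

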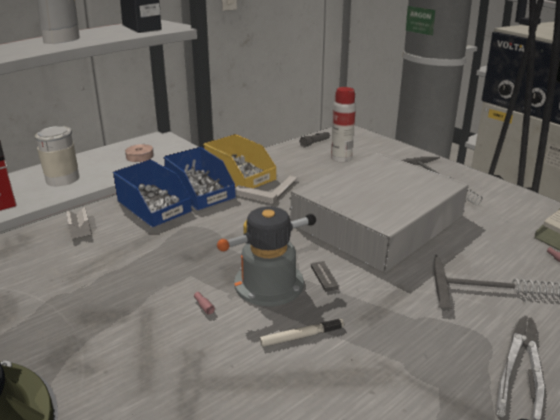

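View pics/top0.png

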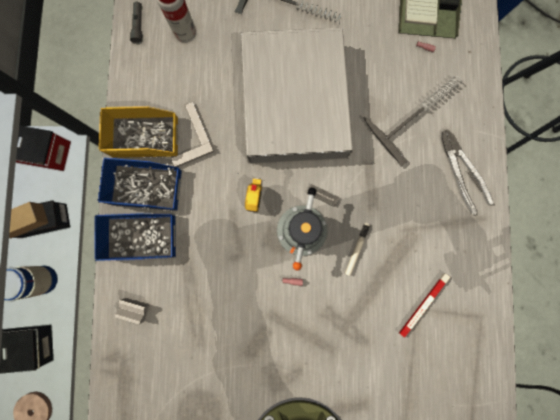

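The scene view shows the lid with its orange ball at (223,244) and black ball at (311,220). In the top view the orange ball is at about (296,266), the black ball at (313,190) and the lid centre at (305,228). I'll enlarge both views.

```bash
python3 - <<'E'
import cv2
a=cv2.imread("pics/top0.png")[165:295,235:385]; b=cv2.imread("pics/scene0.png")[195:355,180:355]
cv2.imwrite("pics/tc.png",cv2.resize(a,None,fx=4.6,fy=4.6,interpolation=cv2.INTER_CUBIC))
cv2.imwrite("pics/sc.png",cv2.resize(b,None,fx=3.7,fy=3.7,interpolation=cv2.INTER_CUBIC))
E
```

```text
(no output)
```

View pics/tc.png

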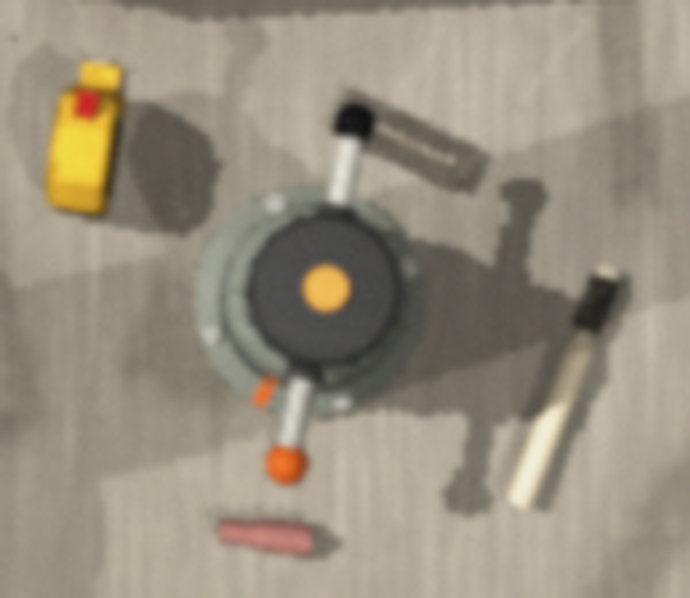

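View pics/sc.png

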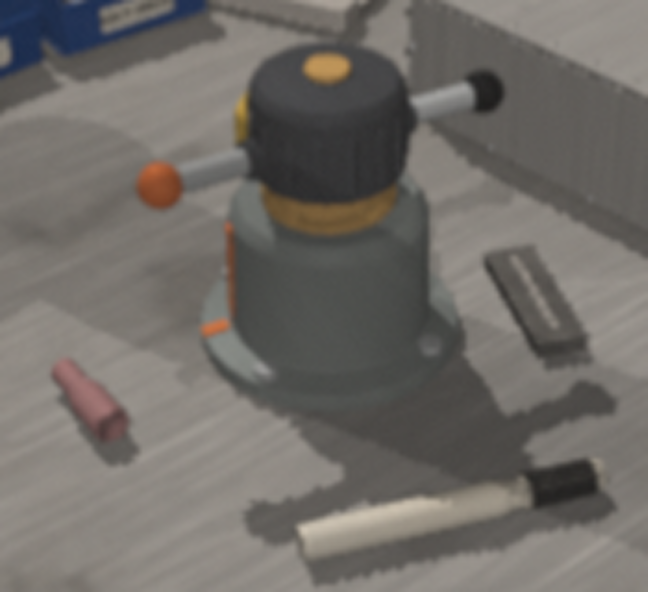

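The top crop shows the orange ball at (286,464), the black ball at (354,122) and the stripe foot at (262,402). The scene crop shows them at (159,186), (486,91) and (204,330).

```bash
cat > h.py <<'E'
from bench import ctrl, vision
import cv2,numpy as np
np.set_printoptions(precision=4,suppress=True)
from scipy.spatial.transform import Rotation as R
def ray(n,uv):
    i=vision.camera_info(n);f=210/np.tan(np.radians(i["fov_y"]/2))
    K=np.array([[f,0,i["cx"]],[0,f,i["cy"]],[0,0,1]])
    p=cv2.undistortPoints(np.array([[uv]],float),K,np.array(i["dist"],float))[0,0]
    T=np.array(i["pose"]);return T[:3,3],T[:3,:3]@np.array([*p,1])
def atz(n,uv,z):
    o,d=ray(n,uv);return o+d*(z-o[2])/d[2]
def tri(a,b):
    o1,d1=ray("top",a);o2,d2=ray("scene",b)
    s=np.linalg.lstsq(np.c_[d1,-d2],o2-o1,rcond=None)[0]
    p,q=o1+d1*s[0],o2+d2*s[1];return (p+q)/2,np.linalg.norm(p-q)
def crop(n,name,c0,r0,w,h,k):
    im=vision.get_image(n)[r0:r0+h,c0:c0+w,::-1]
    cv2.imwrite(f"pics/{name}.png",cv2.resize(im,None,fx=k,fy=k,interpolation=cv2.INTER_CUBIC))
E
python3 - <<'E'
from h import *
t=lambda x,y:(235+x/4.6-.4,165+y/4.6-.4); s=lambda x,y:(180+x/3.7-.4,195+y/3.7-.4)
o,e=tri(t(286,464),s(159,186));print("or",o,e)
b,e=tri(t(354,122),s(486,91));print("bl",b,e)
print(atz("top",t(286,464),.1055),atz("top",t(354,122),.1055))
print(atz("scene",s(159,186),.1055),atz("scene",s(486,91),.1055))
st,e=tri(t(262,402),s(204,330));print("st",st,e,atz("top",t(262,402),.01),atz("scene",s(204,330),.01))
for q in [(326,288)]: print("top c",atz("top",t(*q),.1385))
for n,q in dict(footL=(194,300),footR=(428,300),footT=(310,182),footB=(310,420)).items(): print(n,atz("top",t(*q),.01))
for n,q in dict(tape1=(100,75),tape2=(75,205),coup1=(345,95),coup2=(490,160),coup3=(470,190),mk1=(605,270),mk2=(520,500),cup1=(220,530),cup2=(312,545)).items(): print(n,atz("top",t(*q),.06 if 'tape' in n else .01))
r=R.from_rotvec(ctrl.get_state()["tool_rot"]).as_matrix();print(r)
E
```

```text
or [0.4225 0.0126 0.106 ] 0.0012361653592415315
bl [ 0.581  -0.0178  0.1058] 0.0020138344449535817
[0.422  0.0129 0.1055] [ 0.5803 -0.0172  0.1055]
[0.4234 0.0129 0.1055] [ 0.5824 -0.0178  0.1055]
st [0.4484 0.0213 0.0124] 0.0005713087335813987 [0.4486 0.0211 0.01  ] [0.4499 0.0241 0.01  ]
top c [ 0.5011 -0.0025  0.1385]
footL [0.5003 0.0567 0.01  ]
footR [ 0.502  -0.0639  0.01  ]
footT [ 0.5623 -0.0025  0.01  ]
footB [ 0.4398 -0.0036  0.01  ]
tape1 [0.6083 0.1044 0.06  ]
tape2 [0.5438 0.1153 0.06  ]
coup1 [ 0.6082 -0.0204  0.01  ]
coup2 [ 0.5752 -0.0962  0.01  ]
coup3 [ 0.5593 -0.0857  0.01  ]
mk1 [ 0.5187 -0.1558  0.01  ]
mk2 [ 0.4005 -0.1113  0.01  ]
cup1 [0.3836 0.0417 0.01  ]
cup2 [ 0.3767 -0.0052  0.01  ]
[[-0.0008  0.9184  0.3957]
 [ 0.0015  0.3957 -0.9184]
 [-1.     -0.0001 -0.0017]]
```

Fits the given sizes: balls at 105.6 mm height, 161 mm apart, axis at (0.5015,-0.0025), lid yaw about -10.9°, pot yaw about -24.3°, so relative yaw is about 13.4°. I'll straddle the black arm from above with the jaw axis tangential. The fingers then stay above the 60 mm tape. First, the travel at safe height.

Call:
servo_tool --commands '[[[17,0,0,0,250,-206,36],[17,0,0,0,250,-206,36],[17,0,0,0,250,-206,36],[17,0,0,0,250,-206,36],[17,0,0,0,250,-206,36]]]'

```text
time: 0.72
position: [0.4005, -0.3169, 0.2223]
tool_rot: [1.128, 1.259, -1.128]
ft_force: [0.6, -0.4, 0.1]
grip_width: 0.516
```

```bash
cat >> h.py <<'E'
C=np.array([.5015,-.0025])
def plan(yaw,z,r=.056,off=0.):
    "delta from present pose to straddling the arm at world yaw (deg), tcp height z; off=tangential mm ahead (ccw +)"
    s=ctrl.get_state();M=R.from_rotvec(s["tool_rot"]);a=np.radians(yaw)
    t=np.array([*(C+r*np.array([np.cos(a),np.sin(a)])+off/1e3*np.array([-np.sin(a),np.cos(a)])),z])
    zt=np.array([np.sin(a),-np.cos(a),0]);x=np.array([0,0,-1.]);G=R.from_matrix(np.c_[x,np.cross(zt,x),zt])
    print(s["time"],s["position"],s["ft_force"],"turn",np.degrees((M.inv()*G).as_rotvec()).round(1),"shift",(M.inv().apply(t-s["position"])*1e3).round(1))
E
python3 -c "
from h import *
plan(-10.9,.2)"
```

```text
0.725 [ 0.4005 -0.3169  0.2223] [ 0.6373 -0.4419  0.1289] turn [17.2  0.   0. ] shift [  22.2  188.4 -284.9]
```

Call:
servo_tool --commands '[[[17,0,0,0,188,-285,36],[17,0,0,0,188,-285,36],[17,0,0,0,188,-285,36],[17,0,0,0,188,-285,36],[17,0,0,0,188,-285,36]]]'

```text
time: 1.35
position: [0.5399, -0.0451, 0.2224]
tool_rot: [1.345, 1.114, -1.346]
ft_force: [1.0, -1.5, -0.3]
grip_width: 0.414
```

```bash
python3 -c "
from h import *
plan(-10.9,.095)"
```

```text
1.35 [ 0.5399 -0.0451  0.2224] [ 0.9514 -1.5346 -0.3252] turn [ 0.2  0.  -0. ] shift [127.4  10.4 -34.6]
```

Call:
servo_tool --commands '[[[0,0,0,0,0,0,36],[0,0,0,0,0,0,36]]]'

```text
time: 1.6
position: [0.539, -0.0473, 0.222]
tool_rot: [1.344, 1.115, -1.347]
ft_force: [-0.6, -0.3, -0.2]
grip_width: 0.415
```

```bash
python3 -c "
from h import *
plan(-10.9,.095)
crop('top','t1',215,125,200,170,4)"
```

```text
1.6 [ 0.539  -0.0473  0.222 ] [-0.5788 -0.2532 -0.2345] turn [0.2 0.1 0.1] shift [126.9  11.  -37. ]
```

View pics/t1.png

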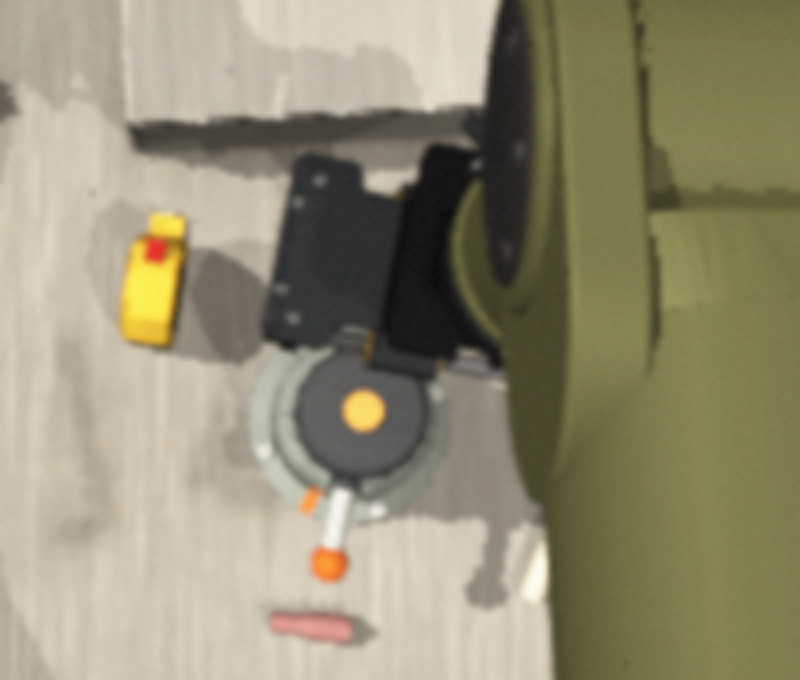

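The top crop shows the gripper just right of the black arm, lid centre at (363,410), and the bystanders undisturbed. Next I align, then lower over the black arm.

Call:
servo_tool --commands '[[[0,0,0,0,11,-37,36],[0,0,0,0,11,-37,36],[0,0,0,40,11,-37,36],[0,0,0,40,11,-37,36],[0,0,0,40,11,-37,36]]]'

```text
time: 2.28
position: [0.5573, -0.0138, 0.1835]
tool_rot: [1.347, 1.113, -1.346]
ft_force: [0.3, 0.1, 0.6]
grip_width: 0.413
```

```bash
python3 -c "
from h import *
plan(-10.9,.095)"
```

```text
2.275 [ 0.5573 -0.0138  0.1835] [0.2527 0.1429 0.5644] turn [ 0.1  0.  -0. ] shift [88.5 -1.  -0.6]
```

Call:
servo_tool --commands '[[[0,0,0,20,0,0,36],[0,0,0,40,0,0,36],[0,0,0,60,0,0,36],[0,0,0,80,0,0,36],[0,0,0,88,0,0,36]]]'

```text
time: 2.9
position: [0.5574, -0.0131, 0.095]
tool_rot: [1.346, 1.114, -1.346]
ft_force: [-0.5, 1.1, 1.1]
grip_width: 0.414
```

```bash
python3 -c "
from h import *
plan(-10.9,.095)
crop('scene','s1',180,160,220,190,3.5)
[plan(y,.095) for y in (0,10,20,30,40)]"
```

```text
2.9 [ 0.5574 -0.0131  0.095 ] [-0.5013  1.0733  1.0752] turn [ 0.2  0.  -0. ] shift [-0.  -0.9  0.2]
2.95 [ 0.5571 -0.0129  0.0942] [ 0.1405 -0.1452 -1.6076] turn [-10.7   0.    0. ] shift [ -0.8  -1.5 -10.3]
2.95 [ 0.5571 -0.0129  0.0942] [ 0.1405 -0.1452 -1.6076] turn [-20.7   0.    0. ] shift [ -0.8  -4.2 -19.7]
2.95 [ 0.5571 -0.0129  0.0942] [ 0.1405 -0.1452 -1.6076] turn [-30.7   0.    0. ] shift [ -0.8  -8.4 -28.5]
2.95 [ 0.5571 -0.0129  0.0942] [ 0.1405 -0.1452 -1.6076] turn [-40.7   0.    0. ] shift [ -0.8 -14.1 -36.4]
2.95 [ 0.5571 -0.0129  0.0942] [ 0.1405 -0.1452 -1.6076] turn [-50.7   0.    0. ] shift [ -0.8 -21.1 -43.2]
```

View pics/s1.png

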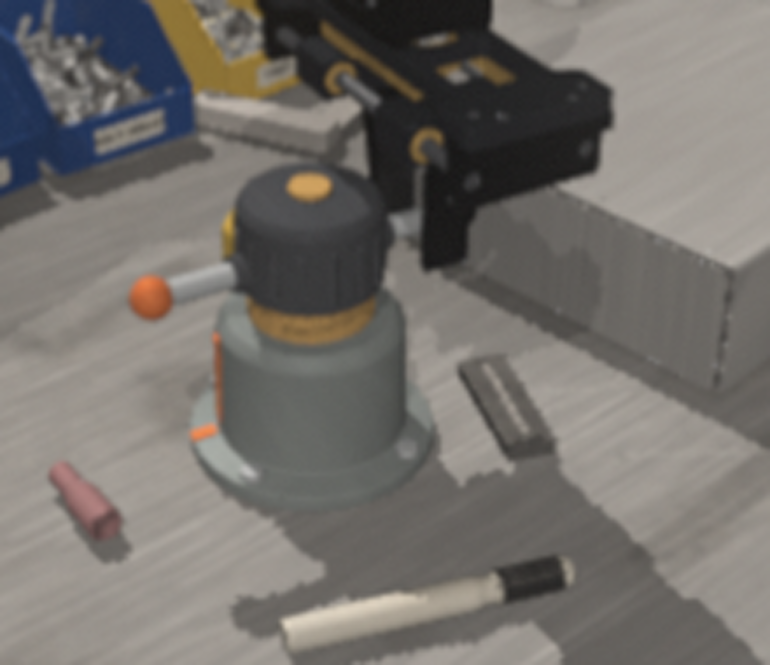

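The fingers straddle the black arm, and the bystanders are untouched. I'll sweep it counter-clockwise along the arc.

Call:
servo_tool --commands '[[[-10,0,0,0,-1.5,-10,36],[-20,0,0,0,-4,-19.5,36],[-30,0,0,0,-8.5,-28.5,36],[-40,0,0,0,-14,-36.5,36],[-50,0,0,0,-21,-43,36]]]'

```text
time: 3.58
position: [0.5457, 0.0337, 0.0961]
tool_rot: [0.687, 1.457, -0.686]
ft_force: [-0.0, -0.5, -0.4]
grip_width: 0.414
```

```bash
python3 -c "
from h import *
[plan(y,.093) for y in (40,48,56,64,70,74)]"
```

```text
3.575 [0.5457 0.0337 0.0961] [-0.0135 -0.4817 -0.4047] turn [-0.4  0.1 -0.1] shift [ 3.1 -1.1 -0.7]
3.575 [0.5457 0.0337 0.0961] [-0.0135 -0.4817 -0.4047] turn [-8.4  0.1 -0.1] shift [ 3.1 -1.7 -8.5]
3.575 [0.5457 0.0337 0.0961] [-0.0135 -0.4817 -0.4047] turn [-16.4   0.1  -0.1] shift [  3.1  -3.3 -16.1]
3.575 [0.5457 0.0337 0.0961] [-0.0135 -0.4817 -0.4047] turn [-24.4   0.1  -0.1] shift [  3.1  -6.1 -23.4]
3.575 [0.5457 0.0337 0.0961] [-0.0135 -0.4817 -0.4047] turn [-30.4   0.2  -0.1] shift [  3.1  -8.8 -28.6]
3.575 [0.5457 0.0337 0.0961] [-0.0135 -0.4817 -0.4047] turn [-34.4   0.2  -0.1] shift [  3.1 -10.9 -31.9]
```

Call:
servo_tool --commands '[[[-8,0,0,4,-2,-8.5,36],[-16,0,0,8,-3.5,-16,36],[-24,0,0,9,-6,-23.5,36],[-30,0,0,9,-9,-28.5,36],[-34,0,0,9,-11,-32,36]]]'

```text
time: 4.2
position: [0.5167, 0.0513, 0.0871]
tool_rot: [0.226, 1.556, -0.227]
ft_force: [0.9, -0.1, -0.4]
grip_width: 0.413
```

```bash
python3 -c "
from h import *
[plan(y,.087) for y in (74,78,82)]
crop('top','t2',235,150,150,140,4)
crop('scene','s2',180,180,190,140,4)
import cv2
a=cv2.imread('pics/t2.png');b=cv2.imread('pics/s2.png');b=b[:560,:760]
import numpy as np
m=np.hstack([a,b]);cv2.imwrite('pics/m2.png',cv2.resize(m,(800,int(560*800/m.shape[1]))))"
```

```text
4.2 [0.5167 0.0513 0.0871] [ 0.9105 -0.0894 -0.426 ] turn [-0.6  0.1  0. ] shift [0.1 0.1 0.3]
4.2 [0.5167 0.0513 0.0871] [ 0.9105 -0.0894 -0.426 ] turn [-4.6  0.1  0. ] shift [ 0.  -0.1 -3.6]
4.2 [0.5167 0.0513 0.0871] [ 0.9105 -0.0894 -0.426 ] turn [-8.6  0.1  0. ] shift [ 0.  -0.5 -7.5]
```

View pics/m2.png

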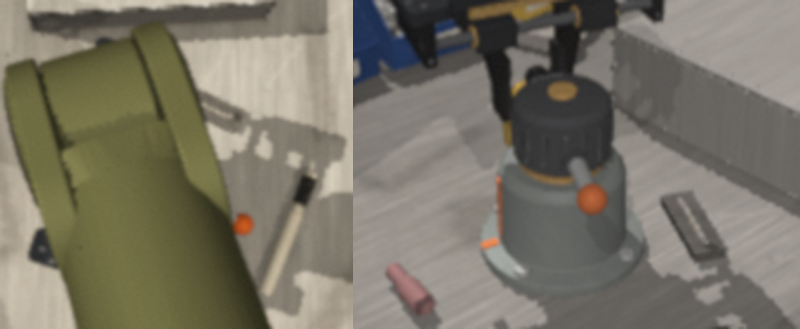

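The lid has turned, with the orange ball at (243,225) and (592,199) in the mosaic. Less brass is showing, so I'll measure height and yaw.

```bash
cat >> h.py <<'E'
def ball(g_top,g_scene):
    p=[]
    for n,(u,v) in(("top",g_top),("scene",g_scene)):
        h=cv2.cvtColor(vision.get_image(n),cv2.COLOR_RGB2HSV);m=cv2.inRange(h,(4,150,90),(14,255,255))
        w=np.zeros_like(m);cv2.circle(w,(int(u),int(v)),12,255,-1);q=cv2.moments(m&w,True)
        p.append((q["m10"]/q["m00"],q["m01"]/q["m00"]));print(n,p[-1],q["m00"])
    o,e=tri(*p);d=o[:2]-C;print("ball",o,e,"r",np.hypot(*d),"lid yaw",np.degrees(np.arctan2(-d[1],-d[0])),"rel",np.degrees(np.arctan2(-d[1],-d[0]))+24.3)
E
python3 -c "
from h import *
ball((338.3,245.6),(281.6,264.6))"
```

```text
top (337.7692307692308, 245.0) 52.0
scene (281.07547169811323, 264.4433962264151) 106.0
ball [ 0.4665 -0.0751  0.097 ] 0.0011308407009716546 r 0.08064095969440106 lid yaw 64.25122544171792 rel 88.55122544171792
```

The ball is at z 97 mm and relative yaw is 88°, so the lid has dropped into the thread. Now I screw it clockwise.

```bash
python3 -c "
from h import *
[plan(y,.085) for y in (64,54,44,34,24)]"
```

```text
4.4 [0.5165 0.0513 0.0866] [ 0.6055 -0.4631  0.7948] turn [ 9.2  0.1 -0. ] shift [ 1.6 -0.6 10.1]
4.4 [0.5165 0.0513 0.0866] [ 0.6055 -0.4631  0.7948] turn [19.2  0.1 -0. ] shift [ 1.6 -3.  19.6]
4.4 [0.5165 0.0513 0.0866] [ 0.6055 -0.4631  0.7948] turn [29.2  0.1 -0. ] shift [ 1.6 -7.  28.5]
4.4 [0.5165 0.0513 0.0866] [ 0.6055 -0.4631  0.7948] turn [39.2  0.1 -0. ] shift [  1.6 -12.4  36.5]
4.4 [0.5165 0.0513 0.0866] [ 0.6055 -0.4631  0.7948] turn [49.2  0.1 -0. ] shift [  1.6 -19.3  43.5]
```

Call:
servo_tool --commands '[[[9,0,0,1,-0.5,10,36],[19,0,0,1.5,-3,19.5,36],[29,0,0,1.5,-7,28.5,36],[39,0,0,1.5,-12.5,36.5,36],[49,0,0,1.5,-19.5,43.5,36]]]'

```text
time: 5.03
position: [0.5522, 0.0202, 0.0843]
tool_rot: [0.897, 1.378, -0.896]
ft_force: [-0.7, -0.3, -0.5]
grip_width: 0.416
```

```bash
python3 -c "
from h import *
[plan(y,.083) for y in (14,4,-6,-16,-24)]"
```

```text
5.025 [0.5522 0.0202 0.0843] [-0.6647 -0.2923 -0.5272] turn [ 9.9 -0.  -0. ] shift [ 1.3 -0.4  9.8]
5.025 [0.5522 0.0202 0.0843] [-0.6647 -0.2923 -0.5272] turn [19.9 -0.  -0. ] shift [ 1.3 -2.9 19.3]
5.025 [0.5522 0.0202 0.0843] [-0.6647 -0.2923 -0.5272] turn [29.9 -0.  -0. ] shift [ 1.3 -7.  28.1]
5.025 [0.5522 0.0202 0.0843] [-0.6647 -0.2923 -0.5272] turn [39.9 -0.  -0. ] shift [  1.3 -12.6  36.1]
5.025 [0.5522 0.0202 0.0843] [-0.6647 -0.2923 -0.5272] turn [47.9 -0.  -0. ] shift [  1.3 -18.1  41.7]
```

Call:
servo_tool --commands '[[[10,0,0,0.5,-0.5,10,36],[20,0,0,1,-3,19.5,36],[30,0,0,1.5,-7,28,36],[40,0,0,1.5,-12.5,36,36],[48,0,0,1.5,-18,41.5,36]]]'

```text
time: 5.65
position: [0.5528, -0.0253, 0.0829]
tool_rot: [1.512, 0.98, -1.511]
ft_force: [-0.5, 0.9, -0.1]
grip_width: 0.418
```

```bash
python3 -c "
from h import *
[plan(y,.082) for y in (-26,-28,-31,-34,-36,-38)]
ball((300,266),(226,253))"
```

```text
5.65 [ 0.5528 -0.0253  0.0829] [-0.4997  0.8669 -0.1286] turn [ 1.9 -0.  -0. ] shift [ 0.9 -0.2  2. ]
5.65 [ 0.5528 -0.0253  0.0829] [-0.4997  0.8669 -0.1286] turn [ 3.9 -0.  -0. ] shift [ 0.9 -0.3  4. ]
5.65 [ 0.5528 -0.0253  0.0829] [-0.4997  0.8669 -0.1286] turn [ 6.9 -0.  -0. ] shift [ 0.9 -0.6  6.9]
5.65 [ 0.5528 -0.0253  0.0829] [-0.4997  0.8669 -0.1286] turn [ 9.9 -0.  -0. ] shift [ 0.9 -1.   9.8]
5.65 [ 0.5528 -0.0253  0.0829] [-0.4997  0.8669 -0.1286] turn [11.9 -0.  -0. ] shift [ 0.9 -1.4 11.7]
5.65 [ 0.5528 -0.0253  0.0829] [-0.4997  0.8669 -0.1286] turn [13.9 -0.  -0. ] shift [ 0.9 -1.8 13.6]
top (294.7391304347826, 264.9782608695652) 46.0
scene (221.44827586206895, 249.5287356321839) 87.0
ball [0.4228 0.0166 0.0952] 0.0007228926961462909 r 0.08101835935820026 lid yaw -13.625433590583704 rel 10.674566409416297
```

Call:
servo_tool --commands '[[[2,0,0,0.5,0,2,36],[4,0,0,1,0,4,36],[7,0,0,1,-0.5,7,36],[9,0,0,1,-1,9,36],[10,0,0,1,-1,10,36]]]'

```text
time: 6.38
position: [0.5476, -0.0335, 0.0816]
tool_rot: [1.628, 0.871, -1.628]
ft_force: [1.6, -0.5, 1.2]
grip_width: 0.416
```

```bash
python3 -c "
from h import *
[plan(y,.082) for y in (-35,-36,-37,-38)]
ball((292,263),(221,253))"
```

```text
6.375 [ 0.5476 -0.0335  0.0816] [ 1.6179 -0.5135  1.1644] turn [ 1.3 -0.  -0. ] shift [-0.4  0.5  1. ]
6.375 [ 0.5476 -0.0335  0.0816] [ 1.6179 -0.5135  1.1644] turn [ 2.3 -0.  -0. ] shift [-0.4  0.4  2. ]
6.375 [ 0.5476 -0.0335  0.0816] [ 1.6179 -0.5135  1.1644] turn [ 3.3 -0.  -0. ] shift [-0.4  0.4  3. ]
6.375 [ 0.5476 -0.0335  0.0816] [ 1.6179 -0.5135  1.1644] turn [ 4.3 -0.  -0. ] shift [-0.4  0.3  4. ]
top (288.6666666666667, 263.06666666666666) 45.0
scene (219.4512195121951, 246.26829268292684) 82.0
ball [0.4269 0.0293 0.093 ] 0.0016895132740873031 r 0.08103556841578728 lid yaw -23.067030478251613 rel 1.2329695217483874
```

Call:
servo_tool --commands '[[[1,0,0,0,0,1,36],[2,0,0,0,0,2,36],[3,0,0,0,0,3,36],[3,0,0,0,0,3,36]]]'

```text
time: 6.98
position: [0.546, -0.0358, 0.0816]
tool_rot: [1.664, 0.835, -1.663]
ft_force: [1.6, 1.4, 0.6]
grip_width: 0.411
```

```bash
python3 -c "
from h import *
plan(-38,.082);plan(-34,.1)
ball((288,262),(219,248))"
```

```text
6.975 [ 0.546  -0.0358  0.0816] [1.5572 1.4343 0.6426] turn [ 1.3 -0.  -0. ] shift [-0.4  0.4  1.2]
6.975 [ 0.546  -0.0358  0.0816] [1.5572 1.4343 0.6426] turn [-2.7 -0.  -0. ] shift [-18.4   0.3  -2.7]
top (286.32608695652175, 261.7826086956522) 46.0
scene (218.91358024691357, 244.5185185185185) 81.0
ball [0.4295 0.0343 0.0927] 0.0014825025092384057 r 0.0808767549043445 lid yaw -27.09368553395211 rel -2.793685533952111
```

Call:
servo_tool --commands '[[[1,0,0,0,0,1,36],[2,0,0,0,0,2,36],[2,0,0,0,0,2,36]]]'

```text
time: 7.45
position: [0.5454, -0.0362, 0.0817]
tool_rot: [1.689, 0.811, -1.685]
ft_force: [3.4, 5.4, -1.1]
grip_width: 0.411
```

```bash
python3 -c "
from h import *
plan(-38,.082);plan(-34,.1)
ball((286,262),(219,246))"
```

```text
7.45 [ 0.5454 -0.0362  0.0817] [ 3.3951  5.3509 -1.1428] turn [-0.7 -0.1 -0. ] shift [-0.3  0.7  0.4]
7.45 [ 0.5454 -0.0362  0.0817] [ 3.3951  5.3509 -1.1428] turn [-4.7 -0.1 -0. ] shift [-18.3   0.5  -3.5]
top (286.08, 261.62) 50.0
scene (218.97590361445782, 244.09638554216866) 83.0
ball [0.4299 0.0348 0.0931] 0.0016165351611327626 r 0.08074349568988483 lid yaw -27.54218455920226 rel -3.242184559202258
```

The force rose to 6 N and the ball stopped moving, so the lid is at its stop. I'll centre the fingers on the arm, then go straight up.

Call:
servo_tool --commands '[[[0,0,0,0,0,-7,36],[0,0,0,0,0,-13,36],[0,0,0,0,0,-13,36],[0,0,0,-30,0,-13,36],[0,0,0,-70,0,-13,36]]]'

```text
time: 8.18
position: [0.5515, -0.0282, 0.1511]
tool_rot: [1.685, 0.811, -1.691]
ft_force: [0.1, 0.7, 0.3]
grip_width: 0.416
```

Call:
servo_tool --commands '[[[0,0,0,-60,0,0,36],[0,0,0,-80,20,60,36],[0,0,0,-80,40,120,36],[0,0,0,-80,60,150,36],[0,0,0,-80,60,150,36]]]'

```text
time: 8.8
position: [0.504, -0.1872, 0.2313]
tool_rot: [1.69, 0.803, -1.694]
ft_force: [-0.6, 0.9, -0.7]
grip_width: 0.414
```

Call:
servo_tool --commands '[[[0,0,0,0,0,0,36],[0,0,0,0,0,0,36]]]'

```text
time: 9.05
position: [0.5062, -0.1804, 0.2315]
tool_rot: [1.685, 0.813, -1.685]
ft_force: [0.4, 0.9, -1.1]
grip_width: 0.414
```

```bash
python3 -c "
from h import *
print(ctrl.get_state())
ball((286,262),(219,245))
crop('top','t3',235,150,150,140,4)
crop('scene','s3',180,180,190,140,4)
a=cv2.imread('pics/t3.png');b=cv2.imread('pics/s3.png')
m=np.hstack([a,b]);cv2.imwrite('pics/m3.png',cv2.resize(m,(800,int(560*800/m.shape[1]))))"
```

```text
{'time': 9.05, 'joint_positions': array([ 0.6182,  0.0942, -0.3456,  1.7077,  0.0324,  1.3456, -1.9765]), 'qd': array([-0.0025,  0.0007,  0.0038, -0.    ,  0.0013, -0.0021, -0.0001]), 'joint_torque': array([  0.4403, -34.9029,  -0.5737, -31.2057,   0.0466,  -0.0785,
        -0.0041]), 'position': array([ 0.5062, -0.1804,  0.2315]), 'tool_rot': array([ 1.6851,  0.8125, -1.6851]), 'ft_force': array([ 0.3743,  0.8826, -1.1186]), 'torque': array([ 0.1021,  0.0766, -0.0075]), 'grip_width': 0.41361406358201225}
top (286.40816326530614, 261.6938775510204) 49.0
scene (219.0875, 244.4875) 80.0
ball [0.4297 0.0342 0.0928] 0.0015075379713423355 r 0.08061443052052034 lid yaw -27.046421128111483 rel -2.746421128111482
```

View pics/m3.png

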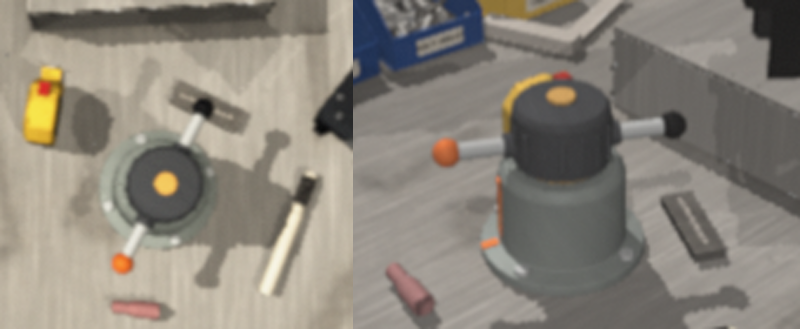

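The lid is down with its neck covered and the orange arm is over the stripe. The bystanders are in place and the gripper is clear.

```bash
python3 -c "
from bench import close_job
print(close_job())"
```

```text
the job is handed in; nothing more can be done
None
```

The lid is screwed home with its orange arm over the stripe, and I handed the job in at about 9 s of the 61 s allowed. The hand-in gave no verdict.

I straddled the black arm with the fingers and turned the lid counter-clockwise. It dropped into the thread at about 88° relative yaw, with the orange ball's centre at 97 mm (96 mm expected). I then turned it clockwise until the force rose to about 6 N and the lid stopped moving.

Last checks, made with the gripper clear of everything:
- **Height:** the ball's centre was at 92.8 mm, and 92 mm is expected when the lid is home.
- **Alignment:** relative yaw measured about -2.7°. The stop is stated as -1°, so the two disagree by about 2°. That is within what the camera calibration can cause and inside the 9° limit.
- **Bystanders:** all four looked unmoved in the last pictures. I judged this by eye and did not measure their positions again.

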